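Index the vial carousel, release its gate and hold it wide open

TASK

Turn the vial carousel one click clockwise (seen from above), so that its vial stands behind the gate. Then squeeze the gate's two catches until each stays released, the one with the round pegs first and the one with the flat plates second, swing the gate past its half-open detent to wide open, square to the front, and finish while still holding it there, because its spring draws it back when let go. Leave the black cap, the small card tray and the tweezers where they are.

Things in the scene. Friction and masses are not known exactly. Their poses are not given: they have to be found in the camera images.
- housing: Grey open-topped vial housing, fixed, 134 (x) x 164 (y) mm. Origin: on the carousel's axis at desk height; z up, -x is the front with the gate, +y runs along the front to the gate's free end (hinge at y -66, pull post at y +60). Walls 55 mm high. A bar (x -59 to -41, z 85 to 97) passes over the gate; on it stand the two catches, at y +33 and -33 (which is where varies).
- carousel_grip (a point): Grip point of the carousel's knob, on its axis, 120 mm above the desk; axes turn with the carousel. The knob is a black upright bar 42 mm long (x), 12 mm thick (y), z 103 to 135 mm; the catches begin 37 mm from its axis and top out at 135 mm. Below it a white disc 100 mm across with six places 60 degrees apart and one vial, its cap up to 80 mm.
- carousel (a joint): Angle, rad, growing clockwise seen from above; ball detents at 0, 1.047 and 2.094, each with 0.1 rad of free play either way; 0.1 to 0.25 N m to turn it from one to the next. Starts in the one at 0; at 1.047 the vial is behind the gate. Turns on low friction.
- round_catch: Squeeze catch with two upright round black pegs, 12 mm thick. Origin: underside of its steel base (44 along y x 18 x 8 mm), 97 mm above the desk; axes as the housing's. The pegs, 8 to 38 mm above the origin, are 35 mm over their outsides along y; pinched along y to 25 mm (about 4 N; geared together, 5 mm each) they stay by friction, and a hook 20 mm in front lifts off the gate.
- round_catch_tab (a joint): Travel of a peg of the round-peg catch: 0 latched, 0.005 m fully squeezed, where it stays by itself.
- square_catch: Squeeze catch with two flat upright black plates, 26 (x) x 6 (y) x 30 mm. Otherwise the same as round_catch: base, origin, axes, heights, 35 mm over the outsides pinched along y to 25 mm, force and hook.
- square_catch_tab (a joint): Travel of a plate of the flat-plate catch: 0 latched, 0.005 m fully squeezed, where it stays by itself.
- gate: Aluminium gate of bars, 134 mm long, 6 mm thick, z 14 to 80 mm, hung on a vertical hinge. Origin: on the hinge axis at desk height; its y axis runs along the gate to the free end, -x is its outer face; turns with the gate.
- gate_hinge (a point): Hinge axis of the gate, 112 mm above the desk (62 mm in front of the housing's origin, at y -66 in the housing's frame).
- gate_handle (a point): Grip point of the gate's pull post, 112 mm above the desk: a black upright round post, 14 mm thick, z 58 to 132 mm, 24 mm in front of the gate's plane and 126 mm along it from the hinge (128 mm from the hinge axis). The rest of the gate is below 80 mm, so above that the fingers can turn round the post.
- gate_swing (a joint): Angle of the gate, rad: 0 shut, growing as the free end swings out to the front (counter-clockwise seen from above), stop at 1.62. Held shut by the hooks. A spring pushes it shut (1 N at the post when shut, 2 N when wide). Between 0.4 and 0.65 it must climb over a sprung ball, the half-open detent (4 to 7 N at the post); let go behind it, the gate falls back to rest against the ball at about 0.7.
- fan (a point): Obstacle, fixed: middle of a desk fan with a round wire cage 0.35 m across, which faces the robot beyond and to the right of the housing, z 0.1 to 0.5 m. The cage begins about 130 mm nearer the robot than this point: come to the housing on the robot side of it.
- eyepiece_cap: Bystander: black round cap, 45 mm across, 14 mm high, loose on the desk. Origin under its centre.
- unit_tray_3: Bystander: small open cream card tray, 45 x 45 x 36 mm, loose on the desk. Origin under its centre.
- tweezers: Bystander: steel tweezers lying flat, 117 mm long (y), 13 mm wide, 10 mm high, loose on the desk. Origin under the centre.

How it is judged:
On the way, in this order (a step that is already met when the one before it is completed fails the run):
1. the carousel is turned one click clockwise, the vial behind the gate (value of joint carousel between 0.89 and 1.2 rad), for 0.2 s.
2. the round-peg catch is squeezed and released (value of joint round_catch_tab above 0.004 m), for 0.2 s.
3. then the flat-plate catch is squeezed and released (value of joint square_catch_tab above 0.004 m), for 0.2 s.
4. the gate is swung past its half-open detent (value of joint gate_swing above 1.15 rad), for 0.1 s.
At the end, for the whole second after the job is handed in: Carousel within about 0.15 rad of its second detent (1.047), both catches still released (tabs in by more than 4 of 5 mm), gate still and open by more than 1.35 rad (77 degrees; square is 90), held there by the fingers (contact force over 0.5 N) (all of step 1 and value of joint each of round_catch_tab, square_catch_tab above 0.004 m and value of joint gate_swing above 1.35 rad and velocity of joint gate_swing between -0.1 and 0.1 rad/s and contact force between the fingers and gate above 0.5 N); the arm keeps its last pose, push and grip.
It fails at once if the cap, the tray or the tweezers is moved by more than 20 mm (distance of any of eyepiece_cap, unit_tray_3, tweezers from where it was at the start of the episode above 0.02 m).
It also fails if it takes over 61 s, if anything falls off the work surface, if the arm or the gripper's body presses on something with over 40 N, if the wrist force passes 120 N, or if a joint passes its speed limit or range.

ROBOT

A 6-joint arm with a two-finger parallel gripper is mounted at the origin on a cart in front of the work surface, level with it; the furniture and walls round the work are solid. World frame = base frame: x ahead of the robot, y to its left, z up, the work surface at z = 0. Lengths are in m, angles in rad, forces in N, time in s.
With the tool pointing down it reaches from about 0.3 to 0.875 m from the base axis. Payload 6.4 kg.
Tool frame: the origin (TCP) lies between the finger pads; the fingertips stand 25 mm ahead of it and the grasp point (between the pads) lies 6 mm ahead of it; z points along the fingers, y is the line along which they close (so a half turn about z gives the same grasp; the last joint's range is limited). The gripper opens to 85 mm and grips with 20 to 120 N. Pads are 22 mm wide; open, the fingers measure 114 mm over their backs; the gripper's body (76 mm by 85 mm) begins 54 mm behind the grasp point. The pads swing forward as they close: fully open they stand 13 mm farther back than shut.
Start: joints at [-1.549, 0.181, 1.607, -0, 1.354, -0.206], TCP at [0.13, -0.56, 0.256] pointing down, gripper open.
Joint ranges: [-2.99, 2.99], [-0.89, 2.07], [0.3, 2.58], [-1.14, 4.28], [0, 2.63], [-3.12, 3.12]. Speed limits (rad/s): [2.57, 2.57, 3.01, 3.14, 3.14, 3.14].

INTERFACE

Orientations are given as a unit quaternion [w, x, y, z].
In Python, from bench import ctrl gives the robot as it stands.
- The arm moves only by the tool servo_tool, never from a script. Its argument "series" is text: rows parted by semicolons, each of 7 numbers parted by spaces: the gripper command: -1 is fully open, 1 is shut, values between are in proportion, then the shift along the tool's x, y, z in m, then the turn, a rotation vector about the tool's x, y, z in degrees. A call has 1 to 12 rows; each row is the pose to reach, as a shift and turn from the pose commanded when the call began, along the tool's axes at that moment; what a row does not reach only later rows make up. A row lasts 1/12 s, in which the tool goes at most 41.7 mm and 7.16 degrees, less where a joint would pass 70% of its speed; a pose out of reach is approached as far as the arm can. A call with a gripper value outside its range is refused whole. The fingers move at their own pace and stop on an object; the grip force is fixed at half the most. Time passes only in rows, so rows that repeat a pose let the fingers close. It gives the time, the measured TCP pose, the force, the opening and the grip force at its end, in the units of the state.
- ctrl.get_obs(): the state, without advancing time (a new reading comes with each control period).
- ctrl.camera(name): name is "side" or "top"; returns a dict with "img" (480x640x3 uint8, red, green, blue), "z_map" (480x640 float32, m along the optical axis (not along the pixel's ray), 0 where there is no reading), "fovy" (degrees; the focal length in pixels is half the picture's height over the tangent of half this angle, whatever the lens; pixels are square), "cx", "cy" (the principal point, pixels), "extrinsics" (4x4, takes a point from camera to world coordinates). Camera axes: x right, y down, z forward; pixel columns grow to the right and rows downward; lengths in m; the calibration is good to about 2 mm. A picture is of the moment at which its call begins.
- ctrl.hand_in(): hands the job in; it is judged then, once.
The state is a dict: "time_s": time; "q": joint angles; "dq": joint speeds; "joint_efforts": joint torques, N m; "eef_pos": TCP position; "eef_rot": TCP orientation; "wrist_force": force on the tool from outside, world axes, zero at the start; "torque": the same for the moment, N m; "opening": opening from 0.0 (shut) to 1.0 (fully open); "grasp_force": force on a finger pad.
Only numpy, scipy, OpenCV 4.12 (cv2) and the standard library are available. Lean on these libraries where they do the work, as an engineer would, in place of code of your own. Each camera call takes 0.05 s, during which the arm holds its last target. There are 200 camera calls.

## Working session

There is one attempt and no reset: what is moved stays moved. The work goes in short steps, Python scripts to look and compute and a tool call to move; the robot and the scene stay as the last step left them, time stands still between calls to the robot, and variables do not carry over. Pictures are saved under pics/ and viewed, at most 10 in all, crops included, and the job is handed in when it is done.

Besides the shell and the picture viewer there is one more tool, called after "Emit:" as a command line: name --argument value ..., lists and objects as JSON in quotes. servo_tool: Moves the arm, as the interface text tells. Its arguments: {"type":"object","properties":{"series":{"type":"string"}},"required":["series"]}

```bash
mkdir -p pics; python3 - <<'E'
from bench import ctrl
import cv2,numpy as np
for n in("top","side"):
    c=ctrl.camera(n); cv2.imwrite(f"pics/{n}0.png",c["img"][:,:,::-1]); np.savez(n+"0.npz",**c)
    print(n,c["fovy"],c["cx"],c["cy"],np.round(c["extrinsics"],3).tolist())
o=ctrl.get_obs();print({k:np.round(v,3).tolist() for k,v in o.items()})
E
```

```text
top 49.75612224548315 311.38355874817523 241.0268332139841 [[0.01, -0.999, 0.053, 0.458], [-1.0, -0.009, 0.022, 0.001], [-0.022, -0.053, -0.998, 1.336], [0.0, 0.0, 0.0, 1.0]]
side 43.69830146939241 322.5195789248679 237.94694859614677 [[0.994, -0.068, 0.08, 0.453], [-0.104, -0.524, 0.846, -0.907], [-0.016, -0.849, -0.528, 0.781], [0.0, 0.0, 0.0, 1.0]]
{'time_s': 0.1, 'q': [-1.549, 0.181, 1.608, -0.0, 1.354, -0.206], 'dq': [0.0, -0.001, -0.001, -0.001, -0.002, -0.001], 'joint_efforts': [0.0, -44.587, -35.224, -0.0, 0.004, 0.0], 'eef_pos': [0.13, -0.56, 0.255], 'eef_rot': [-0.001, 0.994, 0.114, 0.0], 'wrist_force': [0.169, -0.429, -0.002], 'torque': [0.032, -0.022, 0.025], 'grasp_force': 0.0, 'opening': 1.0}
```

View pics/top0.png

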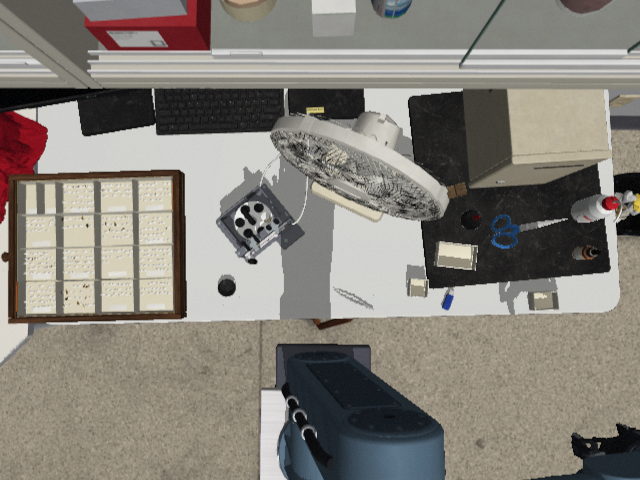

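View pics/side0.png

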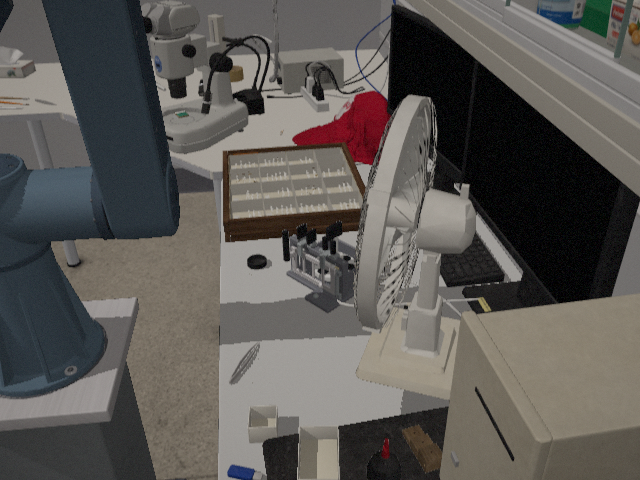

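The top view shows the housing at about (257,222), with the fan at (360,165), the cap at (227,286), the tweezers at (355,297) and the tray at (417,287). In the side view the housing is at (320,262). I'll enlarge both.

```bash
python3 - <<'E'
import cv2,numpy as np
a=np.load("top0.npz")["img"][170:280,200:320,::-1]; b=np.load("side0.npz")["img"][215:320,270:370,::-1]
a=cv2.resize(a,(436,400),interpolation=2); b=cv2.resize(b,(360,400),interpolation=2)
cv2.imwrite("pics/c0.png",np.hstack([a,b]))
E
```

```text
(no output)
```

View pics/c0.png

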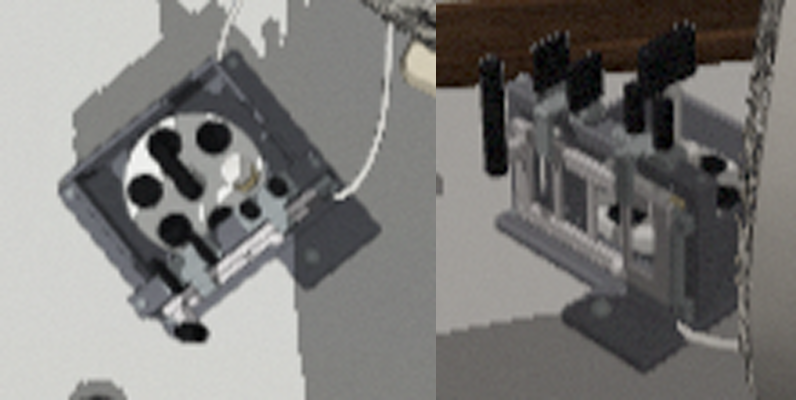

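The crop shows the front facing lower right and the knob bar at about (180,168), along the front's normal. The square plates at (165,275) and (200,240) are beside the post at (185,330). The round pegs at (250,208) and (277,187) are at the hinge end, so y is -33 for round and +33 for square.

```bash
cat > h.py <<'E'
import numpy as np,cv2
def cloud(c):
    f=240/np.tan(np.radians(c["fovy"]/2)); v,u=np.mgrid[:480,:640]; z=c["z_map"]
    P=np.stack([(u-c["cx"])/f*z,(v-c["cy"])/f*z,z],-1)
    return P@c["extrinsics"][:3,:3].T+c["extrinsics"][:3,3]
def ray(c,u,v,h):
    f=240/np.tan(np.radians(c["fovy"]/2)); E=c["extrinsics"]
    d=E[:3,:3]@np.array([(u-c["cx"])/f,(v-c["cy"])/f,1]); return E[:3,3]+d*(h-E[2,3])/d[2]
E
python3 - <<'E'
from h import *
for n in("top","side"):
    c=np.load(n+"0.npz");P=cloud(c)
    X,Y,Z=P[...,0],P[...,1],P[...,2]
    R=(X>.4)&(X<.68)&(Y>.02)&(Y<.27)&(c["z_map"]>0)
    blk=c["img"].max(-1)<60
    m=(R&(Z>.110)&(Z<.145)&blk).astype(np.uint8)
    k,l=cv2.connectedComponents(m)
    print(n)
    for i in range(1,k):
        q=P[l==i]
        if len(q)>=6:
            v,u=np.nonzero(l==i); rc=cv2.minAreaRect((q[:,:2]*1000).astype(np.float32))
            print(len(q),np.round([u.mean(),v.mean()],1),np.round(q.mean(0)*1000),'z',np.round([q[:,2].min()*1000,q[:,2].max()*1000]),np.round(rc[0]),np.round(rc[1]),round(rc[2]))
    if n=="top":
        w=R&(Z>.047)&(Z<.062)
        rc=cv2.minAreaRect((P[w][:,:2]*1000).astype(np.float32)); print("wall",w.sum(),rc)
        w=R&(Z>.040)&(Z<.2)
        rc=cv2.minAreaRect((P[w][:,:2]*1000).astype(np.float32)); print("all",w.sum(),rc)
E
```

```text
top
88 [248.  216.6] [579. 177. 134.] z [118. 141.] [579. 178.] [41. 11.] 39
19 [275.8 221.2] [568. 112. 135.] z [132. 138.] [568. 112.] [10.  8.] 46
20 [268.2 227.2] [554. 129. 134.] z [117. 138.] [554. 130.] [11.  8.] 63
31 [254.9 237.8] [529. 160. 132.] z [114. 138.] [529. 161.] [25.  5.] 40
36 [245.5 245.7] [511. 182. 131.] z [110. 140.] [510. 183.] [25.  6.] 43
28 [251.2 261. ] [475. 168. 129.] z [113. 138.] [475. 170.] [10. 13.] 5
wall 296 ((568.8075561523438, 176.43450927734375), (147.7901153564453, 154.58242797851562), 47.258968353271484)
all 1394 ((606.6744384765625, 148.8027801513672), (148.00474548339844, 257.41357421875), 50.751747131347656)
side
274 [331.3 232.7] [573. 162. 126.] z [110. 139.] [568. 160.] [80. 23.] 57
228 [306.  232.7] [520. 170. 124.] z [110. 139.] [520. 172.] [28. 37.] 38
72 [285.1 235.3] [476. 167. 123.] z [110. 134.] [477. 169.] [17. 12.] 46
72 [332.6 246.3] [569. 110. 125.] z [110. 137.] [569. 111.] [11. 13.] 11
```

```bash
cat > go.py <<'E'
import sys,numpy as np
from scipy.spatial.transform import Rotation as R
from bench import ctrl
O=np.array([.579,.178,0]);YAW=39.2
H=R.from_euler('z',YAW,degrees=True)
o=ctrl.get_obs();q=o["eef_rot"];T=R.from_quat([q[1],q[2],q[3],q[0]])
def rep(): print("t",round(o["time_s"],2),"house mm",np.round(H.inv().apply(o["eef_pos"]-O)*1000,1),"yaw_h",round(np.degrees(np.arctan2(*T.as_matrix()[1::-1,0]))-YAW,1),"F_h",np.round(H.inv().apply(o["wrist_force"]),1),"open",round(float(o["opening"]),3),"g",np.round(o["grasp_force"],1),"q1,6",np.round(np.degrees(o["q"][[0,5]])))
def tgt(x,y,z,psi,world=False):
    p=np.array([x,y,z])/1000; p=p if world else O+H.apply(p)
    G=R.from_euler('z',psi+YAW,degrees=True)*R.from_euler('x',180,degrees=True)
    print((x,y,z,psi),"->",np.round(T.inv().apply(p-o["eef_pos"]),4),np.round((T.inv()*G).as_rotvec(degrees=True),2))
if __name__=="__main__":
    rep()
    for a in sys.argv[1:]:
        w=a[0]=='w'; tgt(*map(float,a.lstrip('w').split(',')),world=w)
E
python3 go.py w360,-200,260,-26.1 w460,100,260,-15 0,0,260,0
```

```text
t 0.1 house mm [-814.3 -287.8  255.5] yaw_h -26.1 F_h [-0.1 -0.4 -0. ] open 1.0 g 0.0 q1,6 [-89. -12.]
(360.0, -200.0, 260.0, -26.1) -> [ 0.3055 -0.2984 -0.004 ] [-0.09 -0.01 -0.05]
(460.0, 100.0, 260.0, -15.0) -> [ 0.4706 -0.5681 -0.0035] [ -0.09  -0.02 -11.15]
(0.0, 0.0, 260.0, 0.0) -> [ 0.6042 -0.6172 -0.0034] [ -0.08  -0.03 -26.15]
```

Emit:
servo_tool --series "0.25 0.306 -0.298 -0.004 0 0 0;0.25 0.306 -0.298 -0.004 0 0 0;0.25 0.306 -0.298 -0.004 0 0 0;0.25 0.306 -0.298 -0.004 0 0 0;0.25 0.306 -0.298 -0.004 0 0 0;0.25 0.306 -0.298 -0.004 0 0 0;0.25 0.306 -0.298 -0.004 0 0 0;0.25 0.306 -0.298 -0.004 0 0 0;0.25 0.306 -0.298 -0.004 0 0 0;0.25 0.306 -0.298 -0.004 0 0 0;0.25 0.306 -0.298 -0.004 0 0 0;0.25 0.306 -0.298 -0.004 0 0 0"

```text
time_s: 1.1
eef_pos: [0.3617, -0.198, 0.2601]
eef_rot: [-0.0, 0.993, 0.116, 0.0]
wrist_force: [0.0, -1.5, -0.7]
opening: 0.373
grasp_force: 0.0
```

```bash
python3 go.py w460,80,260,-15 0,0,220,0
```

```text
t 1.1 house mm [-406.  -154.   260.1] yaw_h -25.9 F_h [-0.9 -1.1 -0.7] open 0.373 g 0.0 q1,6 [-45.  31.]
(460.0, 80.0, 260.0, -15.0) -> [ 0.1598 -0.2478  0.0003] [ -0.04  -0.02 -10.85]
(0.0, 0.0, 220.0, 0.0) -> [ 0.2982 -0.3156  0.0404] [ -0.03  -0.03 -25.85]
```

Emit:
servo_tool --series "0.25 0.16 -0.248 0 0 0 -11;0.25 0.16 -0.248 0 0 0 -11;0.25 0.16 -0.248 0 0 0 -11;0.25 0.16 -0.248 0 0 0 -11;0.25 0.16 -0.248 0 0 0 -11;0.25 0.16 -0.248 0 0 0 -11;0.25 0.16 -0.248 0 0 0 -11;0.25 0.16 -0.248 0 0 0 -11;0.25 0.298 -0.316 0.04 0 0 -26;0.25 0.298 -0.316 0.04 0 0 -26;0.25 0.298 -0.316 0.04 0 0 -26;0.25 0.298 -0.316 0.04 0 0 -26"

```text
time_s: 2.1
eef_pos: [0.5815, 0.1744, 0.219]
eef_rot: [0.0, 0.942, 0.334, -0.0]
wrist_force: [0.0, 0.0, 0.1]
opening: 0.373
grasp_force: 0.0
```

```bash
python3 go.py 0,0,220,0; python3 - <<'E'
from bench import ctrl
import cv2,numpy as np
a=ctrl.camera("top")["img"][130:290,170:330,::-1];b=ctrl.camera("side")["img"][180:320,250:390,::-1]
cv2.imwrite("pics/c1.png",np.hstack([cv2.resize(a,(400,400),interpolation=2),cv2.resize(b,(400,400),interpolation=2)]))
E
```

```text
t 2.1 house mm [ -0.3  -4.3 219. ] yaw_h -0.1 F_h [ 0.  -0.   0.1] open 0.373 g 0.0 q1,6 [ 6. 56.]
(0.0, 0.0, 220.0, 0.0) -> [ 0.0003 -0.0043 -0.001 ] [ 0.    0.03 -0.13]
```

View pics/c1.png

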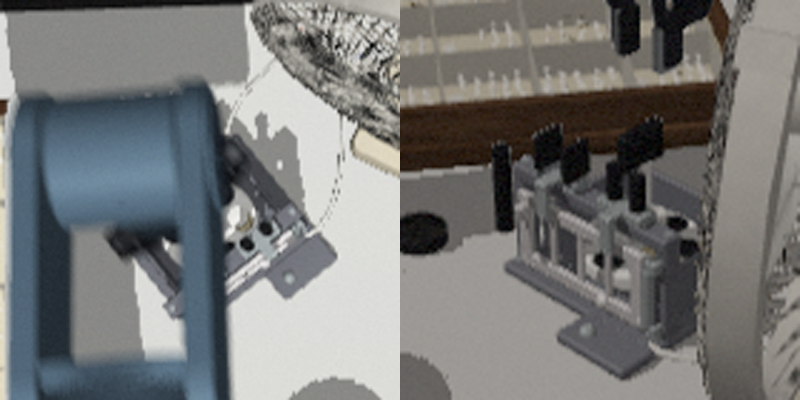

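The top crop shows the arm over the housing. The side crop shows the fingers at (645,25), above the knob at (640,145). Descending now.

Emit:
servo_tool --series "0.25 0 -0.004 0.03 0 0 0;0.25 0 -0.004 0.06 0 0 0;0.25 0 -0.004 0.085 0 0 0;0.25 0 -0.004 0.091 0 0 0;0.25 0 -0.004 0.091 0 0 0;0.25 0 -0.004 0.091 0 0 0"

```text
time_s: 2.7
eef_pos: [0.5777, 0.1764, 0.1303]
eef_rot: [0.0, 0.943, 0.334, 0.0]
wrist_force: [0.2, -0.6, 0.6]
opening: 0.375
grasp_force: 0.0
```

```bash
python3 go.py 0,0,128,0
```

```text
t 2.7 house mm [ -2.   -0.4 130.3] yaw_h -0.2 F_h [-0.2 -0.6  0.6] open 0.375 g 0.0 q1,6 [ 6. 57.]
(0.0, 0.0, 128.0, 0.0) -> [ 0.002  -0.0004  0.0023] [ 0.03 -0.02 -0.21]
```

Emit:
servo_tool --series "0.25 0.002 0 0.002 0 0 0;0.9 0.002 0 0.002 0 0 0;0.9 0.002 0 0.002 0 0 0;0.9 0.002 0 0.002 0 0 0;0.9 0.002 0 0.002 0 0 0;0.9 0.002 0 0.002 0 0 0;0.9 0.002 0 0.002 0 0 0;0.9 0.002 0 0.002 0 0 0"

```text
time_s: 3.37
eef_pos: [0.5792, 0.1797, 0.1305]
eef_rot: [-0.0, 0.942, 0.335, 0.001]
wrist_force: [-7.5, 1.0, 11.8]
opening: 0.127
grasp_force: 94.6
```

```bash
python3 go.py 0,0,128,-60
```

```text
t 3.37 house mm [  1.2   1.2 130.5] yaw_h -0.1 F_h [-5.2  5.5 11.8] open 0.127 g 94.6 q1,6 [ 6. 57.]
(0.0, 0.0, 128.0, -60.0) -> [-0.0012  0.0012  0.0025] [-0.06 -0.14 59.88]
```

Emit:
servo_tool --series "0.9 0 0 -0.002 0 0 7;0.9 0 0 -0.002 0 0 14;0.9 0 0 -0.002 0 0 20;0.9 0 0 -0.002 0 0 26;0.9 0 0 -0.002 0 0 32;0.9 0 0 -0.002 0 0 38;0.9 0 0 -0.002 0 0 44;0.9 0 0 -0.002 0 0 50;0.9 0 0 -0.002 0 0 56;0.9 0 0 -0.002 0 0 60;0.9 0 0 -0.002 0 0 60;0.9 0 0 -0.002 0 0 60"

```text
time_s: 4.37
eef_pos: [0.5788, 0.1806, 0.1307]
eef_rot: [-0.001, 0.983, -0.182, 0.001]
wrist_force: [-0.9, 5.4, 0.7]
opening: 0.125
grasp_force: 90.9
```

```bash
python3 go.py 0,0,220,-60
```

```text
t 4.37 house mm [  1.5   2.1 130.7] yaw_h -60.1 F_h [2.7 4.8 0.7] open 0.125 g 90.9 q1,6 [  6. 117.]
(0.0, 0.0, 220.0, -60.0) -> [ 0.0011  0.0021 -0.0893] [-0.18 -0.03 -0.13]
```

Emit:
servo_tool --series "0.9 0 0 0 0 0 0;0.9 0 0 0 0 0 0;0.25 0 0 0 0 0 0;0.25 0 0 0 0 0 0;0.25 0 0 0 0 0 0;0.25 0 0 0 0 0 0;0.25 0 0 -0.03 0 0 0;0.25 0 0 -0.06 0 0 0;0.25 0 0 -0.07 0 0 0;0.25 0 0 -0.07 0 0 0"

```text
time_s: 5.2
eef_pos: [0.5809, 0.1789, 0.2032]
eef_rot: [-0.001, 0.983, -0.182, 0.003]
wrist_force: [0.4, 0.4, 0.1]
opening: 0.372
grasp_force: 0.0
```

```bash
python3 go.py -50,-32.5,190,0; python3 - <<'E'
from bench import ctrl
from h import *
c=ctrl.camera("side");np.savez("side1.npz",**c);P=cloud(c);X,Y,Z=np.moveaxis(P,-1,0)
m=((X>.4)&(X<.68)&(Y>.02)&(Y<.27)&(Z>.110)&(Z<.145)&(c["img"].max(-1)<60)).astype(np.uint8)
k,l=cv2.connectedComponents(m)
for i in range(1,k):
    q=P[l==i]
    if len(q)>20: print(len(q),np.round(q.mean(0)*1000),[np.round(t) for t in cv2.minAreaRect((q[:,:2]*1000).astype(np.float32))])
a=c["img"][180:320,250:390,::-1]
cv2.imwrite("pics/c2.png",cv2.resize(a,(560,560),interpolation=2))
E
```

```text
t 5.2 house mm [  2.   -0.5 203.2] yaw_h -60.2 F_h [0.6 0.1 0.1] open 0.372 g 0.0 q1,6 [  6. 117.]
(-50.0, -32.5, 190.0, 0.0) -> [0.0018 0.0611 0.013 ] [ 3.000e-02 -4.200e-01 -6.015e+01]
237 [521. 170. 124.] [array([521., 171.]), array([29., 39.]), np.float64(39.0)]
249 [579. 175. 125.] [array([579., 178.]), array([18., 43.]), np.float64(66.0)]
68 [476. 167. 124.] [array([476., 168.]), array([13., 15.]), np.float64(7.0)]
74 [555. 128. 125.] [array([555., 129.]), array([12., 11.]), np.float64(80.0)]
70 [569. 110. 125.] [array([569., 111.]), array([ 9., 13.]), np.float64(63.0)]
```

View pics/c2.png

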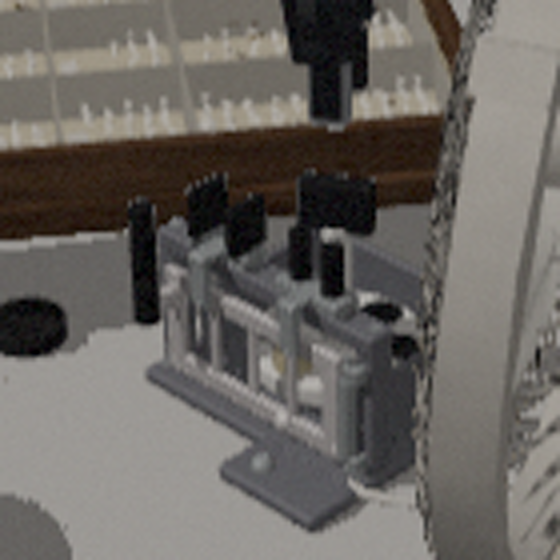

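The carousel's knob bar, at (337,203) in the crop, is now turned about 60°. The vial's pale cap shows behind the gate at (280,365). Next is the round catch, with pegs at (300,250) and (332,265).

Emit:
servo_tool --series "-0.22 0.002 0.02 0 0 0 -7;-0.22 0.002 0.04 0 0 0 -14;-0.22 0.002 0.061 0 0 0 -21;-0.22 0.002 0.061 0.01 0 0 -28;-0.22 0.002 0.061 0.013 0 0 -35;-0.22 0.002 0.061 0.013 0 0 -42;-0.22 0.002 0.061 0.013 0 0 -49;-0.22 0.002 0.061 0.013 0 0 -56;-0.22 0.002 0.061 0.013 0 0 -60;-0.22 0.002 0.061 0.013 0 0 -60;-0.22 0.002 0.061 0.013 0 0 -60"

```text
time_s: 6.17
eef_pos: [0.5577, 0.121, 0.1845]
eef_rot: [-0.0, 0.943, 0.333, -0.001]
wrist_force: [0.2, 0.7, 0.8]
opening: 0.606
grasp_force: 0.0
```

```bash
python3 go.py -50,-33,130,0
```

```text
t 6.17 house mm [-52.6 -30.7 184.5] yaw_h -0.3 F_h [0.6 0.4 0.8] open 0.606 g 0.0 q1,6 [ 0. 51.]
(-50.0, -33.0, 130.0, 0.0) -> [0.0027 0.0023 0.0545] [-0.1   0.13 -0.29]
```

Emit:
servo_tool --series "-0.22 0 0 0 0 0 0;-0.22 0 0 0.025 0 0 0;-0.22 0 0 0.05 0 0 0;-0.22 0 0 0.05 0 0 0;-0.22 0 0 0.05 0 0 0"

```text
time_s: 6.58
eef_pos: [0.5573, 0.121, 0.1349]
eef_rot: [-0.001, 0.943, 0.334, -0.002]
wrist_force: [1.8, 0.5, 1.1]
opening: 0.608
grasp_force: 0.0
```

```bash
python3 go.py -50,-33,134,0
```

```text
t 6.58 house mm [-52.8 -30.4 134.9] yaw_h -0.2 F_h [ 1.7 -0.8  1.1] open 0.608 g 0.0 q1,6 [ 0. 51.]
(-50.0, -33.0, 134.0, 0.0) -> [0.0028 0.0026 0.0008] [-0.15  0.18 -0.21]
```

Emit:
servo_tool --series "-0.22 0.003 0.0026 0 0 0 0;-0.22 0.003 0.0026 0 0 0 0;0 0.003 0.0026 0 0 0 0;0.2 0.003 0.0026 0 0 0 0;0.35 0.003 0.0026 0 0 0 0;0.42 0.003 0.0026 0 0 0 0;0.46 0.003 0.0026 0 0 0 0;0.46 0.003 0.0026 0 0 0 0;0.46 0.003 0.0026 0 0 0 0;0.46 0.003 0.0026 0 0 0 0"

```text
time_s: 7.42
eef_pos: [0.562, 0.1227, 0.1375]
eef_rot: [-0.001, 0.942, 0.334, 0.0]
wrist_force: [-6.8, 7.3, 9.7]
opening: 0.272
grasp_force: 19.9
```

```bash
python3 go.py -50,-33,134,0
```

```text
t 7.42 house mm [-48.1 -32.1 137.5] yaw_h -0.1 F_h [-0.7  9.9  9.7] open 0.272 g 19.9 q1,6 [ 0. 51.]
(-50.0, -33.0, 134.0, 0.0) -> [-0.0019  0.0009  0.0035] [-0.15 -0.05 -0.13]
```

Emit:
servo_tool --series "0.52 0 0 -0.001 0 0 0;0.52 0 0 -0.001 0 0 0;0.52 0 0 -0.001 0 0 0;0.52 0 0 -0.001 0 0 0"

```text
time_s: 7.75
eef_pos: [0.5619, 0.1227, 0.138]
eef_rot: [-0.001, 0.942, 0.334, -0.0]
wrist_force: [-3.5, 6.7, 5.4]
opening: 0.254
grasp_force: 47.0
```

```bash
python3 go.py
```

```text
t 7.75 house mm [-48.2 -32.1 138. ] yaw_h -0.1 F_h [1.5 7.4 5.4] open 0.254 g 47.0 q1,6 [ 0. 51.]
```

Firm at the stop. Releasing, lifting, and going to the square catch.

Emit:
servo_tool --series "-0.22 0 0 0 0 0 0;-0.22 0 0 0 0 0 0;-0.22 0 0 0 0 0 0;-0.22 0 0 0 0 0 0;-0.22 0 0 -0.03 0 0 0;-0.22 0 0 -0.05 0 0 0;-0.22 0 0 -0.05 0 0 0;-0.22 0 -0.03 -0.05 0 0 0;-0.22 0 -0.066 -0.05 0 0 0;-0.22 0 -0.066 -0.05 0 0 0;-0.22 0 -0.066 -0.05 0 0 0;-0.22 0 -0.066 -0.05 0 0 0"

```text
time_s: 8.75
eef_pos: [0.5213, 0.172, 0.1872]
eef_rot: [0.0, 0.942, 0.335, 0.0]
wrist_force: [-0.1, -1.2, 0.2]
opening: 0.608
grasp_force: 0.0
```

```bash
python3 go.py -50,32.5,186,0; python3 - <<'E'
from bench import ctrl
from h import *
c=ctrl.camera("side");P=cloud(c);X,Y,Z=np.moveaxis(P,-1,0)
m=((X>.4)&(X<.68)&(Y>.02)&(Y<.27)&(Z>.110)&(Z<.137)&(c["img"].max(-1)<60)).astype(np.uint8)
k,l=cv2.connectedComponents(m)
for i in range(1,k):
    q=P[l==i]
    if len(q)>20: print(len(q),np.round(q.mean(0)*1000),[np.round(t) for t in cv2.minAreaRect((q[:,:2]*1000).astype(np.float32))])
cv2.imwrite("pics/c3.png",cv2.resize(c["img"][180:320,250:390,::-1],(560,560),interpolation=2))
E
```

```text
t 8.75 house mm [-48.5  31.8 187.2] yaw_h -0.1 F_h [-0.8 -0.9  0.2] open 0.608 g 0.0 q1,6 [ 6. 57.]
(-50.0, 32.5, 186.0, 0.0) -> [-0.0015 -0.0007  0.0012] [ 0.04 -0.01 -0.12]
221 [521. 170. 124.] [array([521., 172.]), array([29., 38.]), np.float64(39.0)]
355 [574. 157. 125.] [array([567., 152.]), array([80., 43.]), np.float64(64.0)]
71 [476. 167. 124.] [array([477., 169.]), array([14., 14.]), np.float64(49.0)]
```

View pics/c3.png

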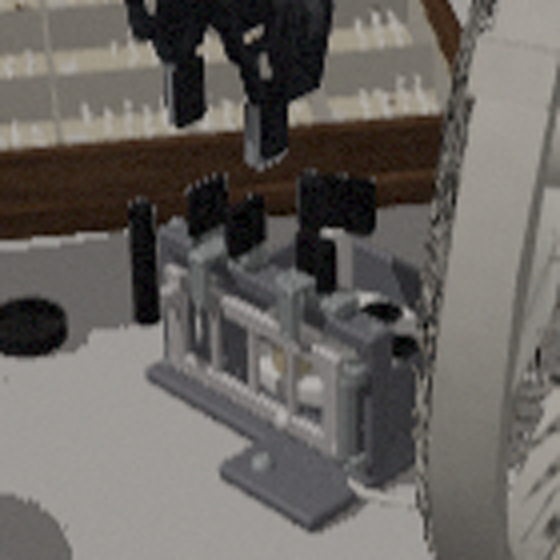

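The round pegs at (317,260) stay pinched together and the hook is lifted. The fingers stand above the square plates at (225,215).

Emit:
servo_tool --series "-0.22 0 0 0.025 0 0 0;-0.22 0 0 0.05 0 0 0;-0.22 0 0 0.05 0 0 0;-0.22 0 0 0.05 0 0 0;0 0 0 0.05 0 0 0;0.2 0 0 0.05 0 0 0;0.35 0 0 0.05 0 0 0;0.42 0 0 0.05 0 0 0;0.46 0 0 0.05 0 0 0;0.52 0 0 0.05 0 0 0;0.52 0 0 0.05 0 0 0;0.52 0 0 0.05 0 0 0"

```text
time_s: 9.8
eef_pos: [0.5206, 0.1741, 0.1398]
eef_rot: [-0.001, 0.942, 0.335, 0.0]
wrist_force: [-9.7, 6.7, 12.1]
opening: 0.254
grasp_force: 57.7
```

```bash
python3 go.py
```

```text
t 9.8 house mm [-47.7  33.9 139.8] yaw_h -0.1 F_h [-3.3 11.3 12.1] open 0.254 g 57.7 q1,6 [ 6. 57.]
```

Emit:
servo_tool --series "0.52 0 0 0 0 0 0;-0.22 0 0 0 0 0 0;-0.22 0 0 0 0 0 0;-0.22 0 0 0 0 0 0;-0.22 0 0 0 0 0 0;-0.22 0 0 -0.03 0 0 0;-0.22 0 0 -0.05 0 0 0;-0.22 0 0 -0.05 0 0 0;0.15 -0.02 -0.013 -0.05 0 0 7;0.15 -0.038 -0.026 -0.05 0 0 15;0.15 -0.038 -0.026 -0.05 0 0 15;0.15 -0.038 -0.026 -0.05 0 0 15"

```text
time_s: 10.8
eef_pos: [0.4747, 0.1683, 0.1871]
eef_rot: [0.0, 0.978, 0.209, 0.0]
wrist_force: [1.4, -0.2, 0.2]
opening: 0.428
grasp_force: 0.0
```

```bash
python3 go.py -86,59,122,-15; python3 - <<'E'
from bench import ctrl
from h import *
c=ctrl.camera("side")
cv2.imwrite("pics/c4.png",cv2.resize(c["img"][180:320,250:390,::-1],(560,560),interpolation=2))
E
```

```text
t 10.8 house mm [-87.   58.4 187.1] yaw_h -15.1 F_h [ 1.  -1.   0.2] open 0.428 g 0.0 q1,6 [ 6. 72.]
(-86.0, 59.0, 122.0, -15.0) -> [ 0.0008 -0.0008  0.0651] [ 0.01  0.   -0.12]
```

View pics/c4.png

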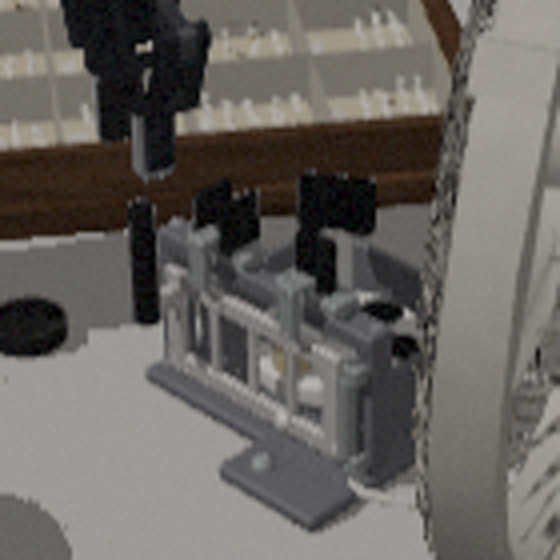

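Both catches are pinched, the plates at (225,215) and the pegs at (317,260). The fingers are above the post at (143,260). Going down to grip it.

Emit:
servo_tool --series "0.15 0.001 -0.001 0.03 0 0 0;0.15 0.001 -0.001 0.055 0 0 0;0.15 0.001 -0.001 0.065 0 0 0;0.15 0.001 -0.001 0.065 0 0 0;0.15 0.001 -0.001 0.065 0 0 0;0.8 0.001 -0.001 0.065 0 0 0;0.8 0.001 -0.001 0.065 0 0 0;0.8 0.001 -0.001 0.065 0 0 0;0.8 0.001 -0.001 0.065 0 0 0;0.8 0.001 -0.001 0.065 0 0 0;0.8 0.001 -0.001 0.065 0 0 0"

```text
time_s: 11.77
eef_pos: [0.4754, 0.1714, 0.1239]
eef_rot: [-0.001, 0.978, 0.209, 0.0]
wrist_force: [-5.8, 6.0, 5.7]
opening: 0.145
grasp_force: 58.4
```

```bash
python3 - <<'E'
import go,numpy as np
go.rep()
p=go.H.inv().apply(go.o["eef_pos"]-go.O)*1000
h=np.array([-62,-66]);r=p[:2]-h;print("r",np.hypot(*r))
for th in range(6,97,6):
    a=np.radians(th);c,s=np.cos(a),np.sin(a);n=h+[c*r[0]-s*r[1],s*r[0]+c*r[1]]
    go.tgt(*np.round(n,1),p[2],-15+th)
E
```

```text
t 11.77 house mm [-84.5  60.3 123.9] yaw_h -15.1 F_h [-0.7  8.3  5.7] open 0.145 g 58.4 q1,6 [ 6. 72.]
r 128.31121068335136
(np.float64(-97.5), np.float64(57.3), np.float64(123.92164352367999), -9) -> [-0.0118  0.0063 -0.    ] [-0.14 -0.07 -6.11]
(np.float64(-110.2), np.float64(52.9), np.float64(123.92164352367999), -3) -> [-0.0229  0.0139 -0.0001] [ -0.13  -0.08 -12.11]
(np.float64(-122.4), np.float64(47.2), np.float64(123.92164352367999), 3) -> [-0.0332  0.0226 -0.0001] [ -0.13  -0.09 -18.11]
(np.float64(-133.9), np.float64(40.3), np.float64(123.92164352367999), 9) -> [-0.0425  0.0322 -0.0001] [ -0.13  -0.09 -24.11]
(np.float64(-144.6), np.float64(32.2), np.float64(123.92164352367999), 15) -> [-0.0507  0.0428 -0.0002] [ -0.12  -0.1  -30.11]
(np.float64(-154.4), np.float64(23.0), np.float64(123.92164352367999), 21) -> [-0.0578  0.0543 -0.0002] [ -0.12  -0.11 -36.11]
(np.float64(-163.2), np.float64(12.9), np.float64(123.92164352367999), 27) -> [-0.0637  0.0663 -0.0002] [ -0.11  -0.11 -42.11]
(np.float64(-170.9), np.float64(1.8), np.float64(123.92164352367999), 33) -> [-0.0682  0.079 
[... 404 characters left out ...]
.14 -66.11]
(np.float64(-189.1), np.float64(-48.3), np.float64(123.92164352367999), 57) -> [-0.0727  0.1322 -0.0004] [ -0.08  -0.14 -72.11]
(np.float64(-190.2), np.float64(-61.7), np.float64(123.92164352367999), 63) -> [-0.0703  0.1454 -0.0004] [-7.000e-02 -1.500e-01 -7.811e+01]
(np.float64(-190.0), np.float64(-75.1), np.float64(123.92164352367999), 69) -> [-0.0666  0.1583 -0.0005] [-7.000e-02 -1.600e-01 -8.411e+01]
(np.float64(-188.3), np.float64(-88.5), np.float64(123.92164352367999), 75) -> [-0.0614  0.1708 -0.0005] [-6.000e-02 -1.600e-01 -9.011e+01]
(np.float64(-185.3), np.float64(-101.5), np.float64(123.92164352367999), 81) -> [-0.0552  0.1825 -0.0005] [-5.000e-02 -1.700e-01 -9.611e+01]
```

Emit:
servo_tool --series "0.8 -0.006 0.003 0 0 0 -3;0.8 -0.012 0.006 0 0 0 -6;0.8 -0.017 0.01 0 0 0 -9;0.8 -0.023 0.014 0 0 0 -12;0.8 -0.028 0.018 0 0 0 -15;0.8 -0.033 0.0225 0 0 0 -18;0.8 -0.038 0.027 0 0 0 -21;0.8 -0.0425 0.032 0 0 0 -24;0.8 -0.047 0.037 0 0 0 -27;0.8 -0.051 0.043 0 0 0 -30;0.8 -0.054 0.048 0 0 0 -33;0.8 -0.058 0.054 0 0 0 -36"

```text
time_s: 12.77
eef_pos: [0.4462, 0.0974, 0.124]
eef_rot: [0.0, 0.865, 0.502, 0.002]
wrist_force: [5.3, 4.8, -2.8]
opening: 0.141
grasp_force: 58.4
```

```bash
cat > sw.py <<'E'
import go,numpy as np
go.rep()
p=go.H.inv().apply(go.o["eef_pos"]-go.O)*1000
h=np.array([-62,-66]);r=p[:2]-h;t0=np.degrees(np.arctan2(-r[0],r[1]))-10.8;print("r",np.hypot(*r),"gate deg",t0)
for th in range(42,91,6):
    a=np.radians(th+10.8);go.tgt(*np.round(h+128.3*np.array([-np.sin(a),np.cos(a)]),1),123.9,-15+th)
E
python3 sw.py
```

```text
t 12.77 house mm [-153.9   21.5  124. ] yaw_h 21.0 F_h [ 7.2  0.4 -2.8] open 0.141 g 58.4 q1,6 [-3. 27.]
r 126.88264051486415 gate deg 35.583786837913564
(np.float64(-164.2), np.float64(11.6), 123.9, 27) -> [-0.0132  0.0056  0.0001] [ 0.16 -0.19 -5.98]
(np.float64(-171.7), np.float64(0.5), 123.9, 33) -> [-0.0242  0.0132  0.0001] [  0.17  -0.18 -11.98]
(np.float64(-178.1), np.float64(-11.4), 123.9, 39) -> [-0.0344  0.022   0.    ] [  0.18  -0.17 -17.98]
(np.float64(-183.2), np.float64(-23.8), 123.9, 45) -> [-0.0436  0.0318  0.    ] [  0.19  -0.16 -23.98]
(np.float64(-186.9), np.float64(-36.7), 123.9, 51) -> [-0.0517  0.0425  0.    ] [  0.2   -0.15 -29.98]
(np.float64(-189.3), np.float64(-49.9), 123.9, 57) -> [-0.0587  0.054   0.0001] [  0.21  -0.14 -35.98]
(np.float64(-190.3), np.float64(-63.3), 123.9, 63) -> [-0.0644  0.0661  0.0001] [  0.22  -0.13 -41.98]
(np.float64(-189.9), np.float64(-76.7), 123.9, 69) -> [-0.0689  0.0788  0.0001] [  0.23  -0.12 -47.98]
(np.float64(-188.0), np.float64(-90.0), 123.9, 75) -> [-0.0719  0.0919  0.0001] [  0.23  -0.11 -53.98]
```

Tracking well, with the gate at about 36°, past the ball's crest. Continuing to about 88°.

Emit:
servo_tool --series "0.8 -0.011 0.006 0 0 0 -5;0.8 -0.02 0.011 0 0 0 -10;0.8 -0.029 0.0175 0 0 0 -15;0.8 -0.037 0.025 0 0 0 -20;0.8 -0.045 0.0335 0 0 0 -25;0.8 -0.052 0.0425 0 0 0 -30;0.8 -0.058 0.052 0 0 0 -35;0.8 -0.063 0.062 0 0 0 -40;0.8 -0.067 0.0725 0 0 0 -45;0.8 -0.07 0.083 0 0 0 -50;0.8 -0.071 0.088 0 0 0 -52;0.8 -0.071 0.088 0 0 0 -52"

```text
time_s: 13.77
eef_pos: [0.4891, -0.0065, 0.1239]
eef_rot: [0.002, 0.558, 0.83, 0.004]
wrist_force: [10.6, 17.3, -4.1]
opening: 0.144
grasp_force: 59.8
```

```bash
python3 sw.py|head -2
```

```text
t 13.77 house mm [-186.2  -86.2  123.9] yaw_h 72.9 F_h [19.2  6.7 -4.1] open 0.144 g 59.8 q1,6 [-15. -37.]
r 125.84197237231166 gate deg 88.41552835401859
```

Emit:
servo_tool --series "0.8 0.0005 0.0015 0 0 0 0;0.8 0.0007 0.0024 0 0 0 0;0.8 0.0007 0.0024 0 0 0 0;0.8 0.0007 0.0024 0 0 0 0;0.8 0.0007 0.0024 0 0 0 0;0.8 0.0007 0.0024 0 0 0 0"

```text
time_s: 14.27
eef_pos: [0.4889, -0.0059, 0.1239]
eef_rot: [0.001, 0.559, 0.829, 0.002]
wrist_force: [3.3, 7.1, 0.3]
opening: 0.144
grasp_force: 60.1
```

```bash
python3 sw.py|head -2; python3 - <<'E'
from bench import ctrl
from h import *
c=ctrl.camera("side")
cv2.imwrite("pics/c5.png",cv2.resize(c["img"][180:320,250:390,::-1],(560,560),interpolation=2))
E
```

```text
t 14.27 house mm [-186.   -85.6  123.9] yaw_h 72.9 F_h [7.  3.5 0.3] open 0.144 g 60.1 q1,6 [-15. -37.]
r 125.56644043476382 gate deg 88.18261726432404
```

View pics/c5.png

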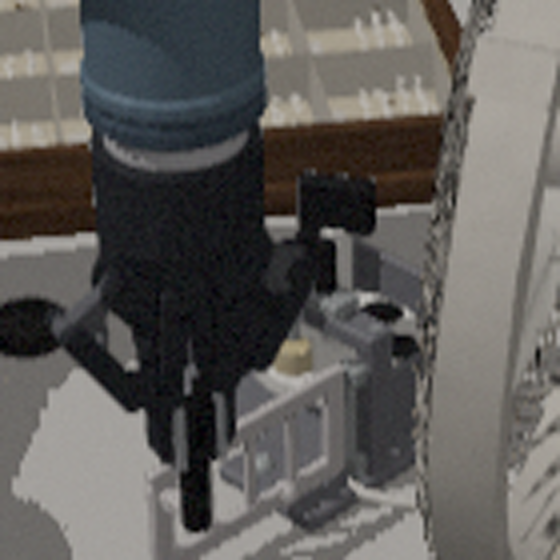

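The gate stands square to the front, with its bars from (160,500) to (340,400). The fingers hold the post at (200,460) and the vial at (293,355) is behind the opening. Handing in.

```bash
python3 -c "
from bench import ctrl
print(ctrl.hand_in())"
```

```text
the job is handed in; nothing more can be done
None
```

I handed in the job at about 14 s of the 61 s: carousel one click clockwise, both catches released (round pegs first, then flat plates), and the gate held open at about 88° by the fingers; the hand-in gave no verdict.

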